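# Tip a casting onto its sole and push it home in the corner stop

### The job

The cast machine foot is standing on its end on the bench. Push it over, without lifting it, so that it lies on its flat machined sole with the boss facing up, then slide it home into the L-shaped corner stop: one long side flush against the stop's longer rail and one end flush against its shorter rail. Leave the oil can, the V-block and the try square where they are.

Things in the scene. Friction and masses are not known exactly. Their poses are not given: they have to be found in the camera images.
- casting: Grey cast-iron machine foot, 140 mm long, 80 wide, 60 thick, 0.55 to 0.9 kg, standing on one 80x60 end. Origin: centre of that end. x: across the width (sides at +-40 mm); y: out of the boss side (flat bright sole at y = -30, tops of boss and end walls at y = +30); z: along the length, up at the start. Lying on its sole, y points up and the origin is 30 mm over the bench.
- casting_mid (a point): Centre of the casting's outline, 70 mm along its z; axes as the casting's. From the sole to y = 0 (30 mm) it is a solid slab with flat flanks; beyond that it is open: only a 16 mm thick wall across each end, a 48 mm round boss in the middle and a rib along the length.
- casting_head (a point): Centre of the casting's other end, 140 mm along its z: the top at the start. A push near here from the boss side tips it; past a lean of about 20 degrees towards the sole it falls by itself. It slides on the bench with 2.5 to 7 N (friction about 0.6).
- casting_heel (a point): Middle of the 80 mm edge between the sole and the end it first stands on: the edge it pivots on, which stays at bench height when it is tipped onto its sole.
- stop: Fixed L-shaped steel corner, rails 24 mm wide, 25 mm high, 6 mm bolt heads on top. Origin: inner corner at bench level. The longer rail runs 100 mm from it along +y, its inner face at x = 0 looking to -x (the robot); the shorter runs 70 mm along -x, its inner face at y = 0 looking to +y. Casting home: its middle at x = -40, y = 70 mm in this frame, its length along y.
- oil_can: Red oil can with a long spout, 70 mm across, 167 mm high, loose; origin under its centre. A bystander.
- v_block: Steel V-block 50x60x45 mm, loose; origin under its centre. A bystander.
- try_square: Steel try square lying flat, 149x105x15 mm, loose; origin under its centre. A bystander.

How it is judged:
By the outcome, as a careful person would: the job done as asked, in the order asked, and still so for the second after the job is handed in, with the robot touching nothing.
It also fails if it takes over 70 s, if anything falls off the work surface, if the arm or the gripper's body presses on something with over 40 N, if the wrist force passes 120 N, or if a joint passes its speed limit or range.

### The arm

A 6-joint arm with a two-finger parallel gripper is mounted at the origin on the work surface; the furniture and walls round the work are solid. World frame = base frame: x ahead of the robot, y to its left, z up, the work surface at z = 0. Lengths are in m, angles in degrees, forces in N, time in s.
With the tool pointing down it reaches from about 0.375 to 0.9 m from the base axis. Payload 3.1 kg.
Tool frame: the origin (TCP) lies midway between the tips of the shut fingers; the grasp point (between the pads) lies 19 mm behind it; z points along the fingers, y is the line along which they close (so a half turn about z gives the same grasp; the last joint's range is limited). The gripper opens to 87 mm and grips with 3 to 60 N. Pads are 19 mm wide; open, the fingers measure 117 mm over their backs; the gripper's body (75 mm by 190 mm) begins 51 mm behind the grasp point.
Start: joints at [59.96, 30.224, 82.088, -0, 67.689, -10.227], TCP at [0.212, 0.588, 0.223] pointing down, gripper open.
Joint ranges: [-176.69, 176.69], [-43.24, 126.21], [12.49, 139.97], [-82, 262], [0, 151.66], [-163.58, 163.58]. Speed limits (degrees/s): [159.86, 159.86, 180, 180, 180, 180].

### API

Orientations are given as a 3x3 rotation matrix whose columns are the frame's x, y, z axes.
In Python, from rig import read_state, capture, camera_info, hand_in gives the robot as it stands.
- The arm moves only by the tool drive_tool, never from a script. Its argument "motion" is a list of rows, each a list of 2 entries, a list of its own where there are three numbers: the shift along the tool's x, y, z in mm, then the turn, a rotation vector about the tool's x, y, z in rad. A call has 1 to 5 rows; each row shifts and turns the commanded pose from where the row before left it, along the tool's axes as they then stand; what a row does not reach is not made up. A row lasts 1/10 s, in which the tool goes at most 50 mm and 8.59 degrees, less where a joint would pass 70% of its speed; a pose out of reach is approached as far as the arm can. A call is refused whole if a number of a shift passes 50 or a number of a turn 0.15, either way. A call with a gripper value outside its range is refused whole. "gripper" is the opening, from 0 (shut) to 1 (fully open), set as the call begins (left out, the last holds). The fingers move at their own pace and stop on an object; the grip force is fixed at half the most. Time passes only in rows, so rows that do not move let the fingers close. It gives the time, the measured TCP pose, the force, the opening and the grip force at its end, in the units of the state.
- read_state(): the state, without advancing time (a new reading comes with each control period).
- capture(name): name is "scene" or "side" or "wrist"; returns the picture (480x640x3 uint8, red, green, blue); there is no depth.
- camera_info(name): a dict with "fovy" (degrees; the focal length in pixels is half the picture's height over the tangent of half this angle, whatever the lens; pixels are square), "cx", "cy" (the principal point, pixels), "xyz" and "orientation" of the camera in the world; the wrist camera has in their place "T_tool_cam" (4x4, takes a point from camera to tool coordinates, whose origin is the TCP and whose axes are the flange's). Camera axes: x right, y down, z forward; pixel columns grow to the right and rows downward; lengths in m; the calibration is good to about 2 mm. The wrist camera is an equidistant fisheye: a pixel r from the principal point sees the ray r / f radians off the axis. A picture is of the moment at which its call begins: read the wrist's pose just before it. camera_info takes no time and is no camera call.
- hand_in(): hands the job in; it is judged then, once.
The state is a dict: "time_s": time; "joint_positions": joint angles; "qvel": joint speeds; "tau": joint torques, N m; "position": TCP position; "tcp_rot": TCP orientation; "force": force on the tool from outside, world axes, zero at the start; "moment": the same for the moment, N m; "opening": opening from 0.0 (shut) to 1.0 (fully open); "grasp_force": force on a finger pad.
Only numpy, scipy, OpenCV 4.12 (cv2) and the standard library are available. Lean on these libraries where they do the work, as an engineer would, in place of code of your own. Each camera call takes 0.05 s, during which the arm holds its last target. There are 200 camera calls.

## Working session

There is one attempt and no reset: what is moved stays moved. The work goes in short steps, Python scripts to look and compute and a tool call to move; the robot and the scene stay as the last step left them, time stands still between calls to the robot, and variables do not carry over. Pictures are saved under pics/ and viewed, at most 10 in all, crops included, and the job is handed in when it is done.

Besides the shell and the picture viewer there is one more tool, called after "Emit:" in YAML: its name, and indented under it one key for each argument. drive_tool: Moves the arm, as the interface text tells. Its arguments: {"type":"object","properties":{"motion":{"type":"array","items":{"type":"array"}},"gripper":{"type":"number"}},"required":["motion"]}

```bash
mkdir -p pics; cat > h.py <<'E'
import numpy as np, cv2
from rig import read_state, capture, camera_info, hand_in
def snap(n,f):
    im=capture(n); cv2.imwrite(f'pics/{f}.png',im[:,:,::-1]); return im
def ray(n,u,v):
    c=camera_info(n); f=240/np.tan(np.radians(c['fovy'])/2)
    d=np.array([(u-c['cx'])/f,(v-c['cy'])/f,1.]); return np.array(c['xyz']),np.array(c['orientation'])@d
def onz(n,u,v,z=0):
    o,d=ray(n,u,v); return o+d*(z-o[2])/d[2]
def proj(n,p):
    c=camera_info(n); f=240/np.tan(np.radians(c['fovy'])/2)
    q=np.array(c['orientation']).T@(np.array(p)-c['xyz']); return q[:2]/q[2]*f+[c['cx'],c['cy']]
def two(n1,p1,n2,p2):
    o1,d1=ray(n1,*p1);o2,d2=ray(n2,*p2)
    t=np.linalg.lstsq(np.c_[d1,-d2],o2-o1,rcond=None)[0]
    a=o1+t[0]*d1;b=o2+t[1]*d2
    return (a+b)/2,np.linalg.norm(a-b)
E
python3 - <<'E'
from h import *
np.set_printoptions(precision=3,suppress=True)
snap('scene','s0');snap('side','d0')
for n in('scene','side'):print(camera_info(n))
s=read_state();print(s['position'],s['tcp_rot'],s['time_s'])
E
```

```text
{'fovy': 46.055542235007074, 'cx': 310.8303487634559, 'cy': 243.13683902376178, 'xyz': array([ 0.094, -0.734,  0.713]), 'orientation': array([[ 0.831, -0.349,  0.432],
       [-0.555, -0.499,  0.665],
       [-0.017, -0.793, -0.609]])}
{'fovy': 54.49064847947369, 'cx': 314.1368356139668, 'cy': 242.7832324713602, 'xyz': array([ 0.359, -0.91 ,  0.566]), 'orientation': array([[ 0.982, -0.068,  0.177],
       [-0.189, -0.454,  0.871],
       [ 0.021, -0.889, -0.458]])}
[0.211 0.587 0.222] [[-0.941  0.339 -0.001]
 [ 0.339  0.941 -0.002]
 [ 0.    -0.002 -1.   ]] 0.1
```

View pics/s0.png

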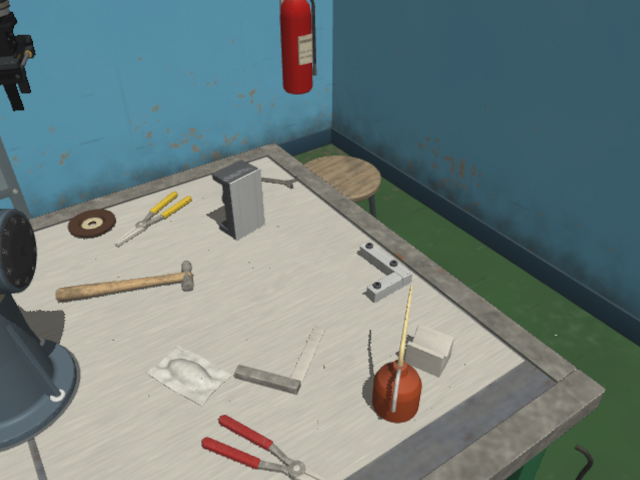

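View pics/d0.png

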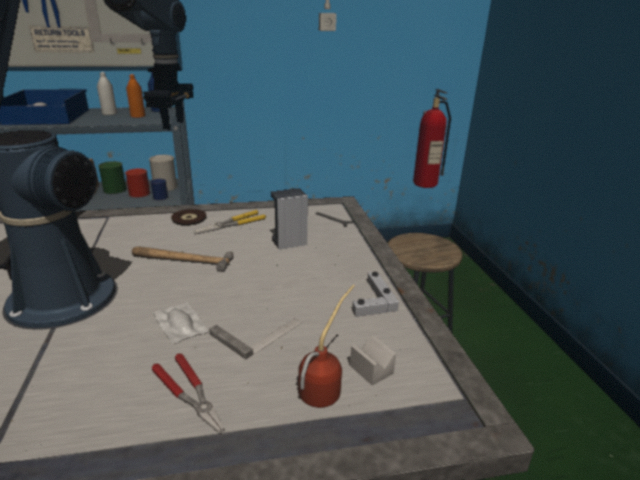

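The scene view shows the casting standing at (240,200), its bright sole facing the camera and the boss side to the left/back. The stop is at (385,270), with the oil can at (397,390), V-block at (430,350) and try square at (285,370). The side view has the casting at (290,220) and the stop at (377,295). I'll enlarge both.

```bash
python3 - <<'E'
import cv2,numpy as np
s=cv2.imread('pics/s0.png');d=cv2.imread('pics/d0.png')
r=lambda im,x,y:cv2.resize(im[y:y+75,x:x+100],None,fx=4,fy=4,interpolation=cv2.INTER_CUBIC)
a=np.vstack([np.hstack([cv2.resize(s[155:255,200:300],(400,300)),r(s,330,232)]),np.hstack([r(d,245,180),r(d,320,255)])])
a[:300,:400]=cv2.resize(s[155:255,195:295],(300,300))[:, :].__class__ is None or cv2.copyMakeBorder(cv2.resize(s[155:255,195:295],(300,300),interpolation=cv2.INTER_CUBIC),0,0,0,100,0)
cv2.imwrite('pics/z0.png',a)
E
```

```text
(no output)
```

View pics/z0.png

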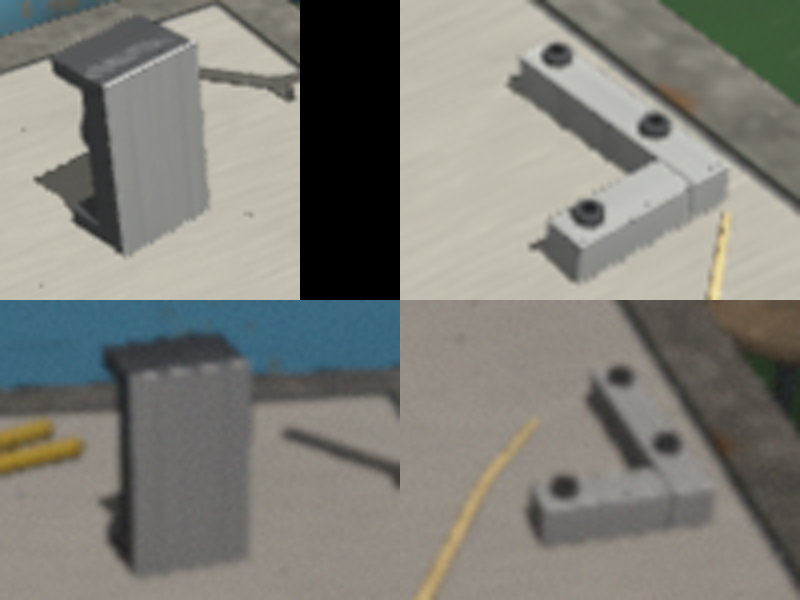

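```bash
python3 - <<'E'
from h import *
np.set_printoptions(precision=4,suppress=True)
P=dict(bl=((236.7,239.7),(279.25,248.5)),br=((264.7,225),(306.75,244.75)),tl=((229.7,183.7),(277.5,198)),tr=((260,169),(306.75,195)),
 corner=((394,272.75),(383.75,297)),lend=((360,248.75),(368.5,273.75)),send=((366.75,288.75),(353.25,301.75)))
for k,(a,b) in P.items():
    z=0 if k[0]=='b' else .14 if k[0]=='t' else .025
    print(k,*two('scene',a,'side',b),onz('scene',*a,z),onz('side',*b,z))
print('topback',onz('scene',213.3,174.3,.14),onz('scene',244,160.7,.14))
for n,u,v in(('oil',395,405),('vb',428,362),('sq corner',298,390),('sq tip',318,330),('sq end',237,375),('hammer head',188,288),('hammer end',60,295),('edge',480,330),('spouttip',411,285)):print(n,onz('scene',u,v))
E
```

```text
bl [ 0.4814  0.146  -0.0001] 0.0031508953114592346 [0.4797 0.1439 0.    ] [0.4826 0.1483 0.    ]
br [ 0.5559  0.1578 -0.0006] 0.0018634460737475655 [0.5545 0.156  0.    ] [0.5565 0.1584 0.    ]
tl [0.478  0.139  0.1421] 0.0036955429540291543 [0.4774 0.1396 0.14  ] [0.4801 0.1482 0.14  ]
tr [0.5534 0.1539 0.1412] 0.0012029303985488951 [0.5536 0.1548 0.14  ] [0.5545 0.1581 0.14  ]
corner [ 0.6648 -0.1424  0.0218] 0.004073363179102997 [ 0.6597 -0.147   0.025 ] [ 0.6651 -0.1442  0.025 ]
lend [ 0.6609 -0.0441  0.0191] 0.006329886580924615 [ 0.6522 -0.0532  0.025 ] [ 0.6608 -0.049   0.025 ]
send [ 0.5982 -0.145   0.0184] 0.005104446999063986 [ 0.5905 -0.153   0.025 ] [ 0.5976 -0.1509  0.025 ]
topback [0.467  0.1906 0.14  ] [0.5434 0.2037 0.14  ]
oil [ 0.4822 -0.3607  0.    ]
vb [ 0.5805 -0.3271  0.    ]
sq corner [ 0.3767 -0.2547  0.    ]
sq tip [ 0.4739 -0.1672  0.    ]
sq end [ 0.3123 -0.1749  0.    ]
hammer head [0.333  0.0621 0.    ]
hammer end [0.127  0.1815 0.    ]
edge [ 0.7026 -0.3252  0.    ]
spouttip [ 0.6833 -0.171   0.    ]
```

Emit:
drive_tool:
  motion:
    - [[-38.7,-21.9,0],[0,0,0]]
    - [[-38.7,-21.9,0],[0,0,0]]
    - [[-38.7,-21.9,0],[0,0,0]]
    - [[-38.7,-21.9,0],[0,0,0]]
    - [[-38.7,-21.9,0],[0,0,0]]
  gripper: 0

```text
time_s: 0.6
position: [0.3573, 0.4178, 0.2222]
tcp_rot: [[-0.941, 0.339, -0.001], [0.339, 0.941, -0.0], [0.0, -0.001, -1.0]]
force: [0.6, 0.1, 1.2]
opening: 0.633
grasp_force: 0.0
```

Emit:
drive_tool:
  motion:
    - [[-38.7,-21.9,0],[0,0,0]]
    - [[-38.7,-21.9,0],[0,0,0]]
    - [[-38.7,-21.9,0],[0,0,0]]
    - [[-38.7,-21.9,0],[0,0,0]]
    - [[-38.7,-21.9,0],[0,0,0]]

```text
time_s: 1.1
position: [0.5023, 0.2492, 0.2222]
tcp_rot: [[-0.941, 0.339, -0.001], [0.339, 0.941, -0.0], [0.001, -0.0, -1.0]]
force: [0.7, 1.6, -0.4]
opening: 0.176
grasp_force: 0.0
```

Emit:
drive_tool:
  motion:
    - [[0,0,0],[0,0,0.14]]
    - [[0,0,0],[0,0,0.14]]
    - [[0,0,0],[0,0,0.14]]
    - [[0,0,0],[0,0,0.14]]
    - [[0,0,0],[0,0,0.14]]

```text
time_s: 1.6
position: [0.5013, 0.2506, 0.2221]
tcp_rot: [[-0.496, 0.868, -0.001], [0.868, 0.496, -0.0], [0.0, -0.001, -1.0]]
force: [0.9, 0.8, 1.1]
opening: 0.004
grasp_force: 0.0
```

Emit:
drive_tool:
  motion:
    - [[0,0,0],[0,0,0.14]]
    - [[0,0,0],[0,0,0.14]]
    - [[0,0,0],[0,0,0.07]]
    - [[0,0,0],[0,0,0]]
    - [[0,0,0],[0,0,0]]

```text
time_s: 2.1
position: [0.5014, 0.2507, 0.2223]
tcp_rot: [[-0.176, 0.984, -0.001], [0.984, 0.176, -0.0], [-0.0, -0.001, -1.0]]
force: [-0.4, -0.1, 0.1]
opening: 0.004
grasp_force: 0.0
```

```bash
python3 - <<'E'
from h import *
np.set_printoptions(precision=3,suppress=True)
s=read_state();print(s['position'],s['tcp_rot'],s['time_s'],s['opening'],s['force'],s['joint_positions'])
E
```

```text
[0.501 0.251 0.222] [[-0.176  0.984 -0.001]
 [ 0.984  0.176 -0.   ]
 [-0.    -0.001 -1.   ]] 2.1 0.00426329240572678 [-0.414 -0.086  0.087] [15.147 25.295 91.44  -0.002 63.309  5.031]
```

Emit:
drive_tool:
  motion:
    - [[0,0,35],[0,0,0]]
    - [[0,0,35],[0,0,0]]
    - [[0,0,25],[0,0,0]]
    - [[-10,0,0],[0,0,0]]
    - [[-8,0,0],[0,0,0]]

```text
time_s: 2.6
position: [0.505, 0.2324, 0.1276]
tcp_rot: [[-0.175, 0.985, -0.001], [0.985, 0.175, -0.0], [-0.0, -0.001, -1.0]]
force: [0.4, -0.1, 0.3]
opening: 0.005
grasp_force: 0.0
```

Emit:
drive_tool:
  motion:
    - [[-8,0,0],[0,0,0]]
    - [[-6,0,0],[0,0,0]]
    - [[-6,0,0],[0,0,0]]
    - [[-6,0,0],[0,0,0]]
    - [[-6,0,0],[0,0,0]]

```text
time_s: 3.1
position: [0.5107, 0.2011, 0.1281]
tcp_rot: [[-0.174, 0.985, 0.001], [0.985, 0.174, 0.0], [-0.0, 0.001, -1.0]]
force: [-0.4, 0.5, 1.4]
opening: 0.003
grasp_force: 0.3
```

Emit:
drive_tool:
  motion:
    - [[-6,0,0],[0,0,0]]
    - [[-6,0,0],[0,0,0]]
    - [[-6,0,0],[0,0,0]]
    - [[-6,0,0],[0,0,0]]
    - [[-6,0,0],[0,0,0]]

```text
time_s: 3.6
position: [0.5155, 0.1714, 0.1274]
tcp_rot: [[-0.174, 0.985, -0.0], [0.985, 0.174, -0.0], [-0.0, -0.0, -1.0]]
force: [0.8, -0.9, 0.5]
opening: 0.003
grasp_force: 0.0
```

```bash
python3 - <<'E'
from h import *
snap('scene','s1')
E
```

```text
(no output)
```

View pics/s1.png

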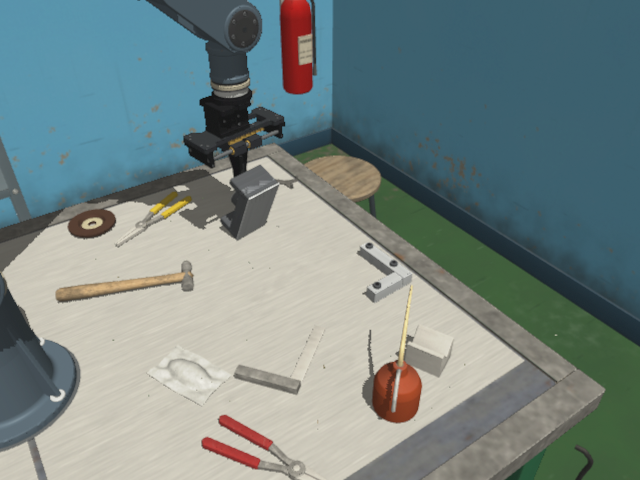

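The casting leans about 15–20° towards its sole, pivoting on its heel at (237,238), with the fingers against the head at (243,175). I'll keep pushing.

Emit:
drive_tool:
  motion:
    - [[-6,0,0],[0,0,0]]
    - [[-6,0,0],[0,0,0]]
    - [[-6,0,0],[0,0,0]]
    - [[-4,0,0],[0,0,0]]
    - [[0,0,0],[0,0,0]]

```text
time_s: 4.15
position: [0.5196, 0.1497, 0.1275]
tcp_rot: [[-0.173, 0.985, 0.0], [0.985, 0.173, -0.0], [-0.0, -0.0, -1.0]]
force: [-0.3, -0.5, 0.6]
opening: 0.003
grasp_force: 0.0
```

Emit:
drive_tool:
  motion:
    - [[0,0,0],[0,0,0]]
    - [[0,0,0],[0,0,0]]
    - [[0,0,0],[0,0,0]]
    - [[0,0,0],[0,0,0]]
    - [[0,0,0],[0,0,0]]

```text
time_s: 4.65
position: [0.5194, 0.1505, 0.1275]
tcp_rot: [[-0.174, 0.985, -0.0], [0.985, 0.174, 0.0], [0.0, -0.0, -1.0]]
force: [0.3, -0.6, -0.3]
opening: 0.008
grasp_force: 0.0
```

```bash
python3 - <<'E'
from h import *
snap('scene','s2');snap('side','d2')
s=cv2.imread('pics/s2.png');d=cv2.imread('pics/d2.png')
cv2.imwrite('pics/z2.png',np.vstack([cv2.resize(s[160:285,200:400],(800,500),interpolation=cv2.INTER_CUBIC)]))
cv2.imwrite('pics/z2d.png',cv2.resize(d[190:315,230:430],(800,500),interpolation=cv2.INTER_CUBIC))
E
```

```text
(no output)
```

View pics/z2.png

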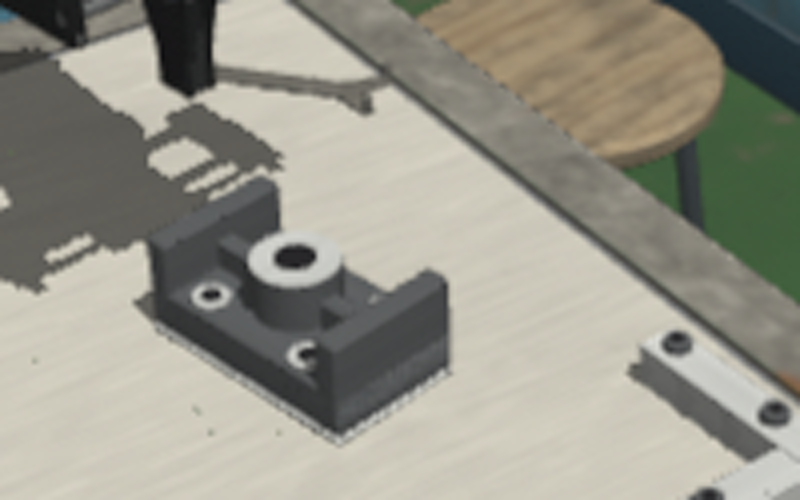

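View pics/z2d.png

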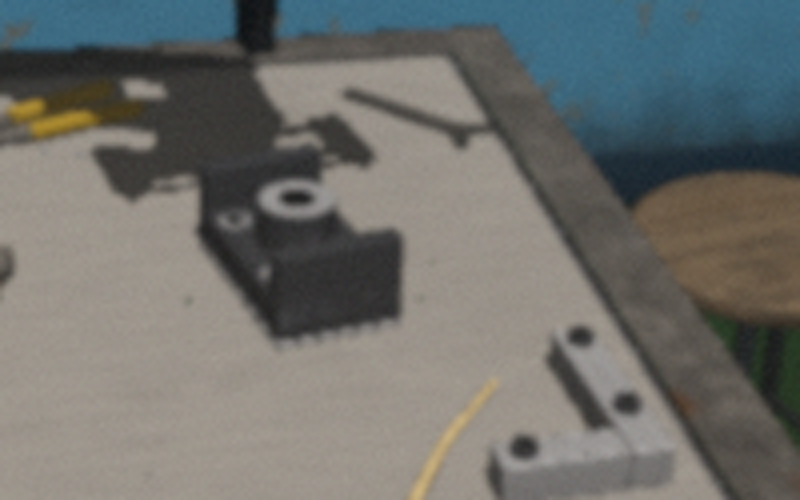

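The casting lies on its sole, boss up. Its bottom corners are at about (285,270), (312,253) and (239,240) in scene, and (299,276), (330,269) and (280,248) in side. The spout tip is at (354,285) in side.

```bash
python3 - <<'E'
from h import *
np.set_printoptions(precision=4,suppress=True)
P=dict(nl=((285,270.5),(298.75,276.25)),nr=((312.5,253),(330,269.5)),fl=((238.75,240.5),(280.5,248)),spout=((411,285),(354,285.5)))
for k,(a,b) in P.items():print(k,*two('scene',a,'side',b))
E
```

```text
nl [ 0.5086 -0.0031  0.0044] 0.001367885585696624
nr [0.5853 0.0143 0.0037] 0.0048768742251633825
fl [0.4827 0.1372 0.0044] 0.006176316923103071
spout [ 0.5504 -0.2982  0.1613] 0.0007231809902630592
```

```bash
python3 - <<'E'
from h import *
np.set_printoptions(precision=4,suppress=True)
p,e=two('scene',(273.75,224.5),'side',(304,239.5));s=read_state()
print(p,e,onz('scene',273.75,224.5,.06),onz('side',304,239.5,.06))
R=np.array(s['tcp_rot']);print(R.T@(np.array([p[0],p[1],.037])-s['position'])*1000)
E
```

```text
[0.5338 0.076  0.0577] 0.001671148948967507 [0.5314 0.0722 0.06  ] [0.5338 0.073  0.06  ]
[-75.8088   1.2501  90.5393]
```

Emit:
drive_tool:
  motion:
    - [[-25,0,0],[0,0,0]]
    - [[-25,0,0],[0,0,0]]
    - [[-25.5,1,0],[0,0,0]]
    - [[0,0,0],[0,0,0]]
    - [[0,0,0],[0,0,0]]
  gripper: 1

```text
time_s: 5.25
position: [0.5335, 0.076, 0.1275]
tcp_rot: [[-0.173, 0.985, -0.0], [0.985, 0.173, 0.0], [0.0, -0.0, -1.0]]
force: [0.1, 0.4, 0.9]
opening: 0.373
grasp_force: 0.0
```

Emit:
drive_tool:
  motion:
    - [[0,0,10],[0,0,0]]
    - [[0,0,10],[0,0,0]]
    - [[0,0,10],[0,0,0]]
    - [[0,0,10],[0,0,0]]
    - [[0,0,10],[0,0,0]]

```text
time_s: 5.75
position: [0.5332, 0.0765, 0.0763]
tcp_rot: [[-0.175, 0.985, -0.001], [0.985, 0.175, 0.0], [0.0, -0.001, -1.0]]
force: [0.3, -0.4, -0.3]
opening: 0.836
grasp_force: 0.0
```

Emit:
drive_tool:
  motion:
    - [[0,0,10],[0,0,0]]
    - [[0,0,10],[0,0,0]]
    - [[0,0,10],[0,0,0]]
    - [[0,0,9],[0,0,0]]
    - [[0,0,0],[0,0,0]]

```text
time_s: 6.25
position: [0.5327, 0.0761, 0.0372]
tcp_rot: [[-0.174, 0.985, -0.003], [0.985, 0.174, 0.0], [0.001, -0.003, -1.0]]
force: [-0.1, 0.4, -0.1]
opening: 0.998
grasp_force: 0.0
```

Emit:
drive_tool:
  motion:
    - [[0,0,0],[0,0,0]]
    - [[0,0,0],[0,0,0]]
    - [[0,0,0],[0,0,0]]
    - [[0,0,0],[0,0,0]]
    - [[0,0,0],[0,0,0]]
  gripper: 0

```text
time_s: 6.75
position: [0.5337, 0.0762, 0.0389]
tcp_rot: [[-0.174, 0.985, 0.001], [0.985, 0.174, -0.0], [-0.0, 0.001, -1.0]]
force: [0.2, 0.4, -0.1]
opening: 0.629
grasp_force: 0.0
```

Emit:
drive_tool:
  motion:
    - [[0,0,0],[0,0,0]]
    - [[0,0,0],[0,0,0]]
    - [[0,0,0],[0,0,0]]
    - [[0,0,0],[0,0,0]]
    - [[0,0,0],[0,0,0]]

```text
time_s: 7.25
position: [0.5338, 0.0762, 0.0387]
tcp_rot: [[-0.174, 0.985, 0.001], [0.985, 0.174, 0.0], [-0.0, 0.001, -1.0]]
force: [-0.4, -0.3, 2.2]
opening: 0.545
grasp_force: 30.0
```

Emit:
drive_tool:
  motion:
    - [[0,0,0],[0,0,0.045]]
    - [[0,0,0],[0,0,0.045]]
    - [[0,0,0],[0,0,0.04]]
    - [[-6,3,0],[0,0,0]]
    - [[-11,5,0],[0,0,0]]

```text
time_s: 7.75
position: [0.5392, 0.0623, 0.0388]
tcp_rot: [[-0.046, 0.999, -0.006], [0.999, 0.046, 0.004], [0.004, -0.006, -1.0]]
force: [-4.7, 9.7, 9.2]
opening: 0.54
grasp_force: 30.0
```

Emit:
drive_tool:
  motion:
    - [[-14,7,0],[0,0,0]]
    - [[-14,7,0],[0,0,0]]
    - [[-14,7,0],[0,0,0]]
    - [[-14,7,0],[0,0,0]]
    - [[-14,7,0],[0,0,0]]

```text
time_s: 8.25
position: [0.5767, -0.0058, 0.0389]
tcp_rot: [[-0.045, 0.999, -0.008], [0.999, 0.045, 0.005], [0.006, -0.008, -1.0]]
force: [-6.5, 10.0, 10.8]
opening: 0.545
grasp_force: 30.0
```

Emit:
drive_tool:
  motion:
    - [[-14,7,0],[0,0,0]]
    - [[-14,7,0],[0,0,0]]
    - [[-14,6,0],[0,0,0]]
    - [[-8,4,0],[0,0,0]]
    - [[0,0,0],[0,0,0]]

```text
time_s: 8.75
position: [0.6049, -0.0568, 0.0388]
tcp_rot: [[-0.045, 0.999, -0.004], [0.999, 0.045, 0.003], [0.003, -0.004, -1.0]]
force: [-3.2, 2.5, 7.0]
opening: 0.544
grasp_force: 30.0
```

```bash
python3 - <<'E'
from h import *
snap('scene','s3');snap('side','d3')
s=cv2.imread('pics/s3.png');d=cv2.imread('pics/d3.png')
cv2.imwrite('pics/z3.png',np.hstack([cv2.resize(s[190:320,290:420],(400,400),interpolation=cv2.INTER_CUBIC),cv2.resize(d[220:350,300:430],(400,400),interpolation=cv2.INTER_CUBIC)]))
E
```

```text
(no output)
```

View pics/z3.png

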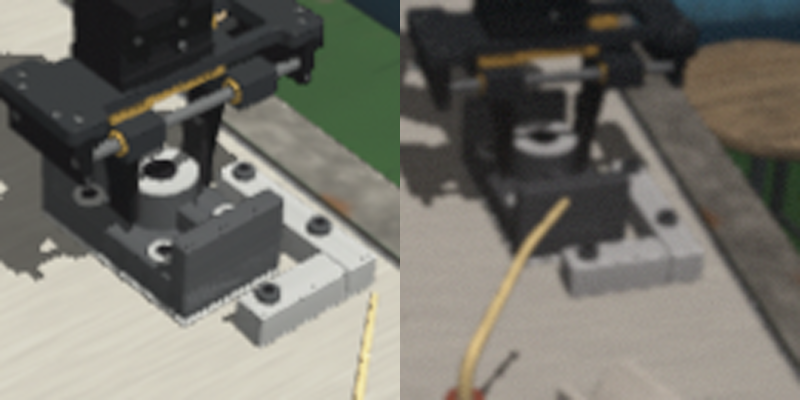

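The casting sits about 15 mm clear of both rails and nearly parallel to them, held by the boss. The rails are at (300,290) and (310,215) in the left crop. Next I'll close the gaps slowly.

Emit:
drive_tool:
  motion:
    - [[-4,2,0],[0,0,0]]
    - [[-4,2,0],[0,0,0]]
    - [[-3,2,0],[0,0,0]]
    - [[-2,2,0],[0,0,0]]
    - [[-2,1,0],[0,0,0]]

```text
time_s: 9.35
position: [0.6113, -0.0676, 0.039]
tcp_rot: [[-0.046, 0.999, -0.011], [0.999, 0.046, 0.007], [0.008, -0.01, -1.0]]
force: [-7.2, 11.0, 12.7]
opening: 0.541
grasp_force: 30.0
```

Emit:
drive_tool:
  motion:
    - [[-1,0,0],[0,0,0]]
    - [[-1,0,0],[0,0,0]]
    - [[-1,0,0],[0,0,0]]
    - [[-1,0,0],[0,0,0]]
    - [[0,0,0],[0,0,0]]

```text
time_s: 9.85
position: [0.6137, -0.0727, 0.0389]
tcp_rot: [[-0.046, 0.999, -0.006], [0.999, 0.046, 0.005], [0.006, -0.006, -1.0]]
force: [-2.8, 9.0, 7.5]
opening: 0.545
grasp_force: 30.0
```

Emit:
drive_tool:
  motion:
    - [[-1,0,0],[0,0,0]]
    - [[-1,0,0],[0,0,0]]
    - [[-1,0,0],[0,0,0]]
    - [[-1,0,0],[0,0,0]]
    - [[0,0,0],[0,0,0]]

```text
time_s: 10.35
position: [0.6144, -0.0746, 0.0388]
tcp_rot: [[-0.043, 0.999, -0.005], [0.999, 0.043, 0.009], [0.009, -0.004, -1.0]]
force: [-1.8, 15.0, 7.5]
opening: 0.542
grasp_force: 30.0
```

Emit:
drive_tool:
  motion:
    - [[0,2,0],[0,0,0]]
    - [[0,2,0],[0,0,0]]
    - [[0,1,0],[0,0,0]]
    - [[0,1,0],[0,0,0]]
    - [[0,0,0],[0,0,0]]

```text
time_s: 10.85
position: [0.6147, -0.0746, 0.0389]
tcp_rot: [[-0.044, 0.999, -0.017], [0.999, 0.044, 0.009], [0.01, -0.017, -1.0]]
force: [-12.4, 10.3, 17.3]
opening: 0.541
grasp_force: 30.1
```

```bash
python3 - <<'E'
from h import *
snap('scene','s4');snap('side','d4')
s=cv2.imread('pics/s4.png');d=cv2.imread('pics/d4.png')
cv2.imwrite('pics/z4.png',np.hstack([cv2.resize(s[210:310,310:410],(400,400),interpolation=cv2.INTER_CUBIC),cv2.resize(d[230:330,310:410],(400,400),interpolation=cv2.INTER_CUBIC)]))
E
```

```text
(no output)
```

View pics/z4.png

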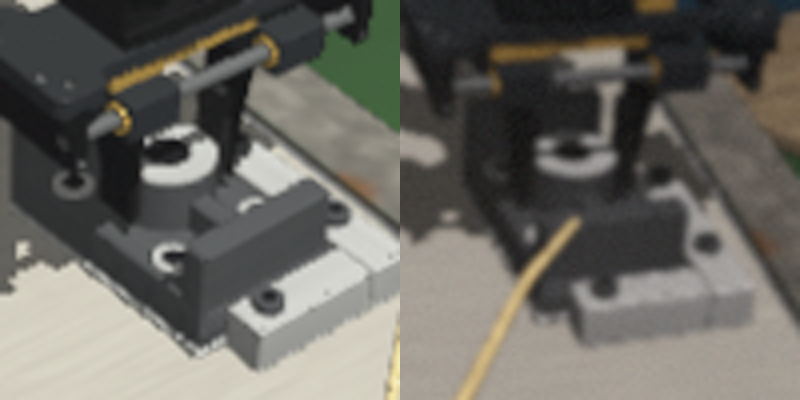

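```bash
python3 - <<'E'
from h import *
np.set_printoptions(precision=4,suppress=True)
print(onz('scene',358.75,298.75),onz('side',345,309.5),onz('side',345,309.5,.004))
print('boss',two('scene',(310+178/4,210+153/4),'side',(310+177/4,230+155/4)))
s=read_state();print(s['position'],s['force'],s['moment'])
E
```

```text
[ 0.5796 -0.1449  0.    ] [ 0.5842 -0.1406  0.    ] [ 0.5826 -0.146   0.004 ]
boss (array([ 0.6166, -0.0806,  0.0602]), np.float64(0.0006136056655074166))
[ 0.6147 -0.0745  0.0389] [-12.8399  10.3366  16.714 ] [ 1.7346  1.8198 -0.1679]
```

Emit:
drive_tool:
  motion:
    - [[0,1.5,0],[0,0,0]]
    - [[0,1.5,0],[0,0,0]]
    - [[-1,1,0],[0,0,0]]
    - [[-1,0,0],[0,0,0]]
    - [[0,0,0],[0,0,0]]

```text
time_s: 11.45
position: [0.6148, -0.0746, 0.0387]
tcp_rot: [[-0.044, 0.999, -0.026], [0.999, 0.044, 0.013], [0.014, -0.025, -1.0]]
force: [-17.8, 14.2, 21.1]
opening: 0.545
grasp_force: 30.1
```

Emit:
drive_tool:
  motion:
    - [[0,0,0],[0,0,0]]
    - [[0,0,0],[0,0,0]]
    - [[0,0,0],[0,0,0]]
    - [[0,0,0],[0,0,0]]
    - [[0,0,0],[0,0,0]]
  gripper: 0.85

```text
time_s: 11.95
position: [0.6277, -0.0825, 0.0386]
tcp_rot: [[-0.045, 0.999, 0.002], [0.999, 0.045, -0.001], [-0.001, 0.002, -1.0]]
force: [0.5, -1.0, 1.2]
opening: 0.831
grasp_force: 0.0
```

Emit:
drive_tool:
  motion:
    - [[0,0,-10],[0,0,0]]
    - [[0,0,-20],[0,0,0]]
    - [[0,0,-25],[0,0,0]]
    - [[0,0,-25],[0,0,0]]
    - [[0,0,0],[0,0,0]]

```text
time_s: 12.45
position: [0.63, -0.0829, 0.1231]
tcp_rot: [[-0.045, 0.999, 0.009], [0.999, 0.045, -0.003], [-0.003, 0.009, -1.0]]
force: [0.4, 0.5, -0.1]
opening: 0.847
grasp_force: 0.0
```

```bash
python3 - <<'E'
from h import *
snap('scene','s5');snap('side','d5')
s=cv2.imread('pics/s5.png');d=cv2.imread('pics/d5.png')
cv2.imwrite('pics/z5.png',np.hstack([cv2.resize(s[210:310,310:410],(400,400),interpolation=cv2.INTER_CUBIC),cv2.resize(d[230:330,310:410],(400,400),interpolation=cv2.INTER_CUBIC)]))
s=read_state();print(s['position'],s['force'],s['tcp_rot'])
E
```

```text
[ 0.62733002 -0.08212224  0.11958039] [ 0.08560472  0.03408769 -0.3033484 ] [[-4.48722065e-02  9.98990458e-01  2.13319193e-03]
 [ 9.98992404e-01  4.48738280e-02 -7.18432636e-04]
 [-8.13431836e-04  2.09880488e-03 -9.99997467e-01]]
```

View pics/z5.png

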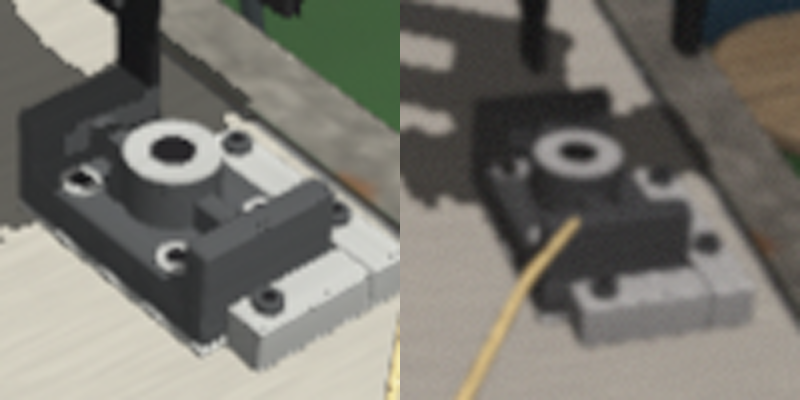

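The casting looks seated against both rails, with the boss at (172,150) in the left crop and no visible gap. I'll finish with gentle fingertip pushes on the free flank and end so it squares itself.

Emit:
drive_tool:
  motion:
    - [[3,-31,0],[0,0,0]]
    - [[3,-31,0],[0,0,0]]
    - [[3,-31,0],[0,0,0]]
    - [[0,0,0],[0,0,0]]
    - [[0,0,0],[0,0,0]]
  gripper: 0

```text
time_s: 13.05
position: [0.5329, -0.0769, 0.1179]
tcp_rot: [[-0.044, 0.999, -0.001], [0.999, 0.044, 0.001], [0.001, -0.001, -1.0]]
force: [1.0, -0.9, 0.1]
opening: 0.484
grasp_force: 0.0
```

Emit:
drive_tool:
  motion:
    - [[0,0,10],[0,0,0]]
    - [[0,0,10],[0,0,0]]
    - [[0,0,10],[0,0,0]]
    - [[0,0,10],[0,0,0]]
    - [[0,0,10],[0,0,0]]

```text
time_s: 13.55
position: [0.5334, -0.0769, 0.0672]
tcp_rot: [[-0.045, 0.999, -0.001], [0.999, 0.045, 0.0], [0.0, -0.001, -1.0]]
force: [0.1, 0.4, 0.1]
opening: 0.043
grasp_force: 0.0
```

Emit:
drive_tool:
  motion:
    - [[0,0,20],[0,0,0]]
    - [[0,0,20],[0,0,0]]
    - [[0,0,12],[0,0,0]]
    - [[0,0,0],[0,0,0]]
    - [[0,0,0],[0,0,0]]

```text
time_s: 14.05
position: [0.5335, -0.077, 0.0164]
tcp_rot: [[-0.045, 0.999, -0.0], [0.999, 0.045, 0.0], [0.0, -0.0, -1.0]]
force: [0.0, -0.5, -0.2]
opening: 0.003
grasp_force: 0.0
```

Emit:
drive_tool:
  motion:
    - [[0,4,0],[0,0,0]]
    - [[0,4,0],[0,0,0]]
    - [[0,3,0],[0,0,0]]
    - [[0,3,0],[0,0,0]]
    - [[0,2,0],[0,0,0]]

```text
time_s: 14.55
position: [0.55, -0.0763, 0.0168]
tcp_rot: [[-0.045, 0.999, 0.001], [0.999, 0.045, -0.0], [-0.0, 0.001, -1.0]]
force: [-0.2, -0.2, -0.8]
opening: 0.005
grasp_force: 0.0
```

Emit:
drive_tool:
  motion:
    - [[0,2,0],[0,0,0]]
    - [[0,2,0],[0,0,0]]
    - [[0,2,0],[0,0,0]]
    - [[0,1,0],[0,0,0]]
    - [[0,1,0],[0,0,0]]

```text
time_s: 15.05
position: [0.5574, -0.0759, 0.0165]
tcp_rot: [[-0.045, 0.999, -0.0], [0.999, 0.045, 0.0], [0.0, -0.0, -1.0]]
force: [-0.2, 0.2, -0.5]
opening: 0.005
grasp_force: 0.0
```

Emit:
drive_tool:
  motion:
    - [[0,1,0],[0,0,0]]
    - [[0,1,0],[0,0,0]]
    - [[0,1,0],[0,0,0]]
    - [[0,1,0],[0,0,0]]
    - [[0,1,0],[0,0,0]]

```text
time_s: 15.55
position: [0.5625, -0.0757, 0.0166]
tcp_rot: [[-0.045, 0.999, -0.0], [0.999, 0.045, 0.0], [0.0, -0.0, -1.0]]
force: [-0.6, -0.3, 0.3]
opening: 0.005
grasp_force: 0.0
```

Emit:
drive_tool:
  motion:
    - [[0,1,0],[0,0,0]]
    - [[0,1,0],[0,0,0]]
    - [[0,1,0],[0,0,0]]
    - [[0,1,0],[0,0,0]]
    - [[0,0,0],[0,0,0]]

```text
time_s: 16.05
position: [0.5666, -0.0755, 0.0166]
tcp_rot: [[-0.045, 0.999, 0.0], [0.999, 0.045, -0.0], [-0.0, 0.0, -1.0]]
force: [0.2, -0.8, 0.3]
opening: 0.003
grasp_force: 0.0
```

Emit:
drive_tool:
  motion:
    - [[0,1,0],[0,0,0]]
    - [[0,1,0],[0,0,0]]
    - [[0,1,0],[0,0,0]]
    - [[0,1,0],[0,0,0]]
    - [[0,0,0],[0,0,0]]

```text
time_s: 16.55
position: [0.5689, -0.0752, 0.0164]
tcp_rot: [[-0.046, 0.999, -0.003], [0.999, 0.046, 0.0], [0.001, -0.003, -1.0]]
force: [-5.1, -2.6, 4.7]
opening: 0.004
grasp_force: 2.3
```

Emit:
drive_tool:
  motion:
    - [[0,1,0],[0,0,0]]
    - [[0,1,0],[0,0,0]]
    - [[0,1,0],[0,0,0]]
    - [[0,0,0],[0,0,0]]
    - [[0,0,0],[0,0,0]]

```text
time_s: 17.05
position: [0.5698, -0.0747, 0.0164]
tcp_rot: [[-0.046, 0.999, -0.007], [0.999, 0.046, 0.001], [0.002, -0.007, -1.0]]
force: [-7.8, -2.3, 5.8]
opening: 0.009
grasp_force: 4.0
```

Emit:
drive_tool:
  motion:
    - [[0,1,0],[0,0,0]]
    - [[0,1,0],[0,0,0]]
    - [[0,1,0],[0,0,0]]
    - [[0,1,0],[0,0,0]]
    - [[0,0,0],[0,0,0]]

```text
time_s: 17.55
position: [0.572, -0.0741, 0.0164]
tcp_rot: [[-0.046, 0.999, -0.011], [0.999, 0.046, 0.002], [0.003, -0.011, -1.0]]
force: [-10.2, -1.3, 8.5]
opening: 0.003
grasp_force: 5.4
```

Emit:
drive_tool:
  motion:
    - [[0,1,0],[0,0,0]]
    - [[0,1,0],[0,0,0]]
    - [[0,1,0],[0,0,0]]
    - [[0,1,0],[0,0,0]]
    - [[0,0,0],[0,0,0]]

```text
time_s: 18.05
position: [0.572, -0.074, 0.0164]
tcp_rot: [[-0.047, 0.999, -0.02], [0.999, 0.047, 0.003], [0.004, -0.02, -1.0]]
force: [-17.4, -4.8, 14.3]
opening: 0.003
grasp_force: 9.1
```

Emit:
drive_tool:
  motion:
    - [[0,-15,0],[0,0,0]]
    - [[0,-15,0],[0,0,0]]
    - [[0,0,-30],[0,0,0]]
    - [[0,0,-30],[0,0,0]]
    - [[0,0,-25],[0,0,0]]

```text
time_s: 18.55
position: [0.5528, -0.0763, 0.1029]
tcp_rot: [[-0.044, 0.999, 0.003], [0.999, 0.044, -0.0], [-0.0, 0.003, -1.0]]
force: [-0.3, -0.0, -0.2]
opening: 0.007
grasp_force: 0.0
```

Emit:
drive_tool:
  motion:
    - [[35,22,0],[0,0,0]]
    - [[35,22,0],[0,0,0]]
    - [[36,22,0],[0,0,0]]
    - [[0,0,0],[0,0,0]]
    - [[0,0,0],[0,0,0]]

```text
time_s: 19.05
position: [0.6133, 0.0338, 0.1015]
tcp_rot: [[-0.047, 0.999, 0.002], [0.999, 0.047, -0.0], [-0.0, 0.002, -1.0]]
force: [-1.4, 0.7, -0.3]
opening: 0.002
grasp_force: 0.0
```

Emit:
drive_tool:
  motion:
    - [[0,0,20],[0,0,0]]
    - [[0,0,20],[0,0,0]]
    - [[0,0,20],[0,0,0]]
    - [[0,0,22],[0,0,0]]
    - [[0,0,0],[0,0,0]]

```text
time_s: 19.55
position: [0.6098, 0.0316, 0.0168]
tcp_rot: [[-0.043, 0.999, -0.006], [0.999, 0.043, 0.001], [0.001, -0.006, -1.0]]
force: [-0.3, 0.4, -0.7]
opening: 0.009
grasp_force: 0.0
```

Emit:
drive_tool:
  motion:
    - [[-5,0,0],[0,0,0]]
    - [[-5,0,0],[0,0,0]]
    - [[-5,0,0],[0,0,0]]
    - [[-3,0,0],[0,0,0]]
    - [[-2,0,0],[0,0,0]]

```text
time_s: 20.05
position: [0.614, 0.0121, 0.0203]
tcp_rot: [[-0.044, 0.999, 0.001], [0.999, 0.044, -0.0], [-0.0, 0.001, -1.0]]
force: [-0.4, 0.3, -0.4]
opening: 0.001
grasp_force: 0.0
```

Emit:
drive_tool:
  motion:
    - [[-2,0,0],[0,0,0]]
    - [[-2,0,0],[0,0,0]]
    - [[-2,0,0],[0,0,0]]
    - [[-1,0,0],[0,0,0]]
    - [[-1,0,0],[0,0,0]]

```text
time_s: 20.55
position: [0.6132, 0.0073, 0.0196]
tcp_rot: [[-0.044, 0.999, -0.001], [0.999, 0.044, 0.004], [0.004, -0.001, -1.0]]
force: [-0.2, 10.4, 2.6]
opening: 0.009
grasp_force: 5.1
```

Emit:
drive_tool:
  motion:
    - [[-1,0,0],[0,0,0]]
    - [[-1,0,0],[0,0,0]]
    - [[-1,0,0],[0,0,0]]
    - [[-1,0,0],[0,0,0]]
    - [[0,0,0],[0,0,0]]

```text
time_s: 21.05
position: [0.6119, 0.0069, 0.0197]
tcp_rot: [[-0.044, 0.999, -0.004], [0.999, 0.044, 0.008], [0.008, -0.004, -1.0]]
force: [-2.0, 18.7, 5.2]
opening: 0.006
grasp_force: 9.2
```

Emit:
drive_tool:
  motion:
    - [[8,0,0],[0,0,0]]
    - [[10,0,0],[0,0,0]]
    - [[20,0,0],[0,0,0]]
    - [[0,0,-40],[0,0,0]]
    - [[0,0,-45],[0,0,0]]

```text
time_s: 21.55
position: [0.6105, 0.0394, 0.1031]
tcp_rot: [[-0.046, 0.999, -0.006], [0.999, 0.046, 0.0], [0.0, -0.006, -1.0]]
force: [0.7, 0.1, -0.3]
opening: 0.002
grasp_force: 0.0
```

Emit:
drive_tool:
  motion:
    - [[0,-40,-20],[0,0,0]]
    - [[0,-40,-20],[0,0,0]]
    - [[20,-30,-20],[0,0,0]]
    - [[20,-30,0],[0,0,0]]
    - [[0,0,0],[0,0,0]]

```text
time_s: 22.05
position: [0.465, 0.0741, 0.1649]
tcp_rot: [[-0.047, 0.999, -0.006], [0.999, 0.047, 0.001], [0.001, -0.005, -1.0]]
force: [-0.1, -0.9, -0.5]
opening: 0.006
grasp_force: 0.0
```

```bash
python3 - <<'E'
from h import *
snap('scene','s6');snap('side','d6')
s=cv2.imread('pics/s6.png');d=cv2.imread('pics/d6.png')
cv2.imwrite('pics/z6.png',np.hstack([cv2.resize(s[200:310,310:420],(400,400),interpolation=cv2.INTER_CUBIC),cv2.resize(d[230:330,310:410],(400,400),interpolation=cv2.INTER_CUBIC)]))
a=cv2.absdiff(s,cv2.imread('pics/s0.png')).max(2)
print('bystander diffs',(a[325:425,365:460]>40).sum(),(a[320:395,230:330]>40).sum())
E
```

```text
bystander diffs 0 0
```

View pics/z6.png

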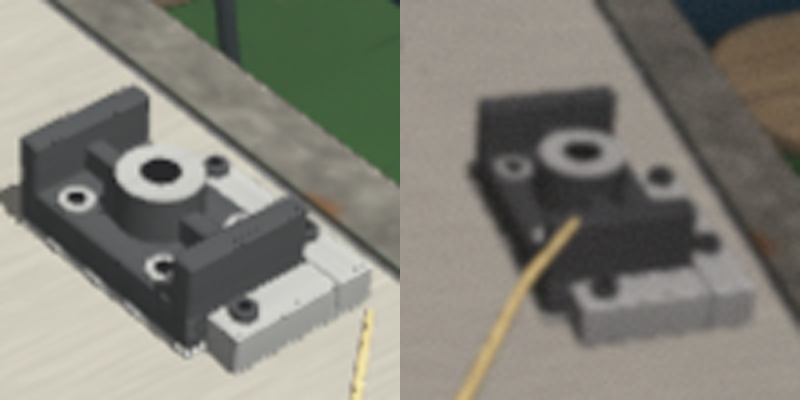

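The casting is seated in both rails, boss up, at (160,170) in the left crop. The image differences around the bystanders are zero, and the arm is clear.

```bash
python3 -c "
from h import *
print(hand_in())"
```

```text
the job is handed in; nothing more can be done
None
```

I pushed the casting over onto its sole with the boss up and slid it home; it looks flush against both rails and stopped firmly when pushed against each. The oil can, V-block and try square did not move, and I handed the job in at about 22 s; no verdict came back.

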